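# Draw the slider block off its rod and stand it in the parts tray

## Task

Grip the aluminium slider block softly and well centred, draw it gently along the steel rod and off the rod's open end without straining the rod or dropping the block, then stand the block upright on its foot in the blue parts tray and let go. The rod is clamped by hand and is not quite square to its stand, so feel your way and ease the load as you pull. Leave the tape roll, the white adapter and the black riser block where they are.

Things in the scene. Friction and masses are not known exactly. Their poses are not given: they have to be found in the camera images.
- stand: black rod stand, fixed to the desk: base plate 90 x 70 x 12 mm, 16 mm post, clamp head 34 x 38 mm in plan, its top 154 mm above the desk. Origin on the desk under the post, z up. One bare steel rod, 12 mm thick, sticks out of the clamp head toward the stand's -x; its open end is 155 mm from the post's axis. The rod does not give when pushed
- rod_root (a point): point on the rod's axis (within 1 mm), inside the block at the start: 65 mm from the post's axis, 140 mm high; axes as the stand's. The rod runs 90 mm on from here to its open end, only nominally along -x: it was set by hand and may point up to 0.10 rad to either side and up to 0.06 rad up or down. This lean is not reported
- block_center (a point): centre of the loose aluminium slider block, 20 mm thick (its x), 34 mm wide (y), 46 mm tall (z), plus a brass screw head 11 mm wide, 7 mm high on top; 0.11 to 0.18 kg. A plain 15 mm bore runs through along x, 8 mm above this centre: 1.5 mm play all round on the rod, on which it hangs. The flat 34 mm sides are gripped from above. Its foot is the underside, 23 mm below
- tray: blue parts tray, fixed, 130 x 130 mm outside, walls 3 mm thick and 10 mm high, floor top 3 mm above the desk. Origin at the centre of its underside on the desk, x and y along its sides
- tape_roll: small roll of black tape lying flat, 58 mm across, 19 mm high; leave alone
- adapter: small white stepped ring (thread adapter) lying flat, 26 mm across, 15 mm high; leave alone
- riser: black square riser block 50 x 50 x 26 mm; leave alone

How it is judged:
On the way, in this order (a step that is already met when the one before it is completed fails the run):
1. the block, held in the fingers, has been drawn at least 40 mm along the rod and is still on it (x of block_center in the frame of stand between -0.155 and -0.108 m and y of block_center in the frame of stand between -0.014 and 0.014 m and z of block_center in the frame of stand between 0.118 and 0.143 m and contact force between the fingers and block above 2 N), for 0.1 s.
2. the block is clear of the rod's open end, still held in the fingers (x of block_center in the frame of stand below -0.165 m and height (world z) of block_center above 0.08 m and contact force between the fingers and block above 2 N and contact force between block and stand below 0.1 N), for 0.1 s.
At the end, for the whole second after the job is handed in: The block stands upright on its foot (within 0.12 rad) on the tray's floor, its centre within 55 mm of the tray's centre along each side, released and at rest (x of block_center in the frame of tray between -0.055 and 0.055 m and y of block_center in the frame of tray between -0.055 and 0.055 m and height (world z) of block_center between 0.022 and 0.031 m and angle between block_center's own z axis and vertical below 0.12 rad and linear speed of block below 0.02 m/s and contact force between the fingers and block below 0.1 N); the robot touches nothing.
It fails at once if the block presses on the rod or stand with more than 15 N (contact force between block and stand above 15 N).
It fails at once if the robot pushes the stand or rod with more than 15 N (contact force between any of the arm, the fingers and stand above 15 N).
It fails at once if the block is dropped (falls out of the fingers faster than 0.6 m/s) (linear speed of block above 0.6 m/s and contact force between the fingers and block below 0.1 N).
It fails at once if a bystander (tape roll, adapter, riser) is moved more than 20 mm (distance of any of tape_roll, adapter, riser from where it was at the start of the episode above 0.02 m).
It also fails if it takes over 61 s, if anything falls off the work surface, if the arm or the gripper's body presses on something with over 40 N, if the wrist force passes 120 N, or if a joint passes its speed limit or range.

## Robot

A 7-joint arm with a two-finger parallel gripper is mounted at the origin on a cart in front of the work surface, level with it; the furniture and walls round the work are solid. World frame = base frame: x ahead of the robot, y to its left, z up, the work surface at z = 0. Lengths are in m, angles in rad, forces in N, time in s.
With the tool pointing down it reaches from about 0.425 to 0.925 m from the base axis. Payload 6.8 kg.
Tool frame: the origin (TCP) lies midway between the tips of the shut fingers; the grasp point (between the pads) lies 19 mm behind it; y points along the fingers, x is the direction in which the jaws open and shut, and the axes are right-handed (so a half turn about y gives the same grasp; the last joint's range is limited). The gripper opens to 85 mm and grips with 20 to 120 N. Pads are 22 mm wide; open, the fingers measure 114 mm over their backs; the gripper's body (76 mm by 85 mm) begins 54 mm behind the grasp point. The pads swing forward as they close: fully open they stand 13 mm farther back than shut.
Start: joints at [-1.382, 0.477, 0.022, 1.555, -0.011, 1.109, -0.083], TCP at [0.197, 0.646, 0.231] pointing down, gripper open.
Joint ranges: [-2.96, 2.96], [-0.34, 2.1], [-1.41, 1.46], [0.24, 2.44], [-1.37, 4.51], [0.17, 1.92], [-2.96, 2.96]. Speed limits (rad/s): [2.39, 2.39, 3.14, 3.14, 3.14, 3.14, 3.14].

## Interface

Orientations are given as a unit quaternion [x, y, z, w].
In Python, from plant import arm, imaging gives the robot as it stands.
- The arm moves only by the tool jog_arm, never from a script. Its arguments are lists of equal length, an entry for each row: "offset": the shift along the tool's x, y, z in cm, a list of three; "turn": the turn, a rotation vector about the tool's x, y, z in rad, a list of three; "jaw": the finger opening in cm, from 0 to 8.54. In form: {"offset": [[tx, ty, tz], ...], "turn": [[wx, wy, wz], ...], "jaw": [jaw, ...]}. A call has exactly 10 rows; each row shifts and turns the pose as measured when the row begins, along the tool's axes as they then stand; what a row does not reach is not made up. A row lasts 1/12 s, in which the tool goes at most 41.7 mm and 7.16 degrees, less where a joint would pass 70% of its speed; a pose out of reach is approached as far as the arm can. A call with a gripper value outside its range is refused whole. The fingers move at their own pace and stop on an object; "grip_force" is the grip in N (left out, the last holds). Time passes only in rows, so rows that do not move let the fingers close, or fill a call up. It gives the time, the measured TCP pose, the force and the opening at its end, in the units of the state.
- arm.get_state(): the state, without advancing time (a new reading comes with each control period).
- imaging.snapshot(name): name is "side" or "top" or "wrist"; returns the picture (400x640x3 uint8, red, green, blue); there is no depth.
- imaging.camera_params(name): a dict with "K" (3x3 intrinsics, pixels), "camera_from_world" (4x4, takes a point from world to camera coordinates); the wrist camera has in their place "mount" (4x4, takes a point from camera to tool coordinates, whose origin is the TCP and whose axes are the tool frame's). Camera axes: x right, y up, looking along -z (the intrinsics and any distortion apply to the point x, -y, -z); pixel columns grow to the right and rows downward; lengths in m; the calibration is good to about 2 mm. The wrist camera is an equidistant fisheye: a pixel r from the principal point sees the ray r / f radians off the axis. A picture is of the moment at which its call begins: read the wrist's pose just before it. camera_params takes no time and is no camera call.
- arm.sign_off(): hands the job in, once; it reports no verdict.
The state is a dict: "time_s": time; "q": joint angles; "dq": joint speeds; "joint_efforts": joint torques, N m; "ee_pos": TCP position; "tool_rot": TCP orientation; "contact_force": force on the tool from outside, world axes, zero at the start; "torque": the same for the moment, N m; "finger_gap": finger opening in m.
Only numpy, scipy, OpenCV 4.12 (cv2) and the standard library are available. Lean on these libraries where they do the work, as an engineer would, in place of code of your own. Each camera call takes 0.05 s, during which the arm holds its last target. There are 200 camera calls.

## Working session

There is one attempt and no reset: what is moved stays moved. The work goes in short steps, Python scripts to look and compute and a tool call to move; the robot and the scene stay as the last step left them, time stands still between calls to the robot, and variables do not carry over. Pictures are saved under pics/ and viewed, about 8 in all and at most 12, crops included, and the job is handed in when it is done.

Besides the shell and the picture viewer there is one more tool, called after "Emit:" as name(argument=value, ...) on one line, values as JSON. jog_arm: Moves the arm, as the interface text tells. Its arguments: {"type":"object","properties":{"offset":{"type":"array"},"turn":{"type":"array"},"jaw":{"type":"array"},"grip_force":{"type":"number"}},"required":["offset","turn","jaw"]}

```bash
mkdir -p pics; ls
python3 - <<'E'
from plant import arm, imaging
import cv2
s=arm.get_state(); print(s)
for n in("side","top","wrist"):
    p=imaging.camera_params(n); print(n,p)
    cv2.imwrite(f"pics/{n}0.png",imaging.snapshot(n)[:,:,::-1])
E
```

```text
pics
{'time_s': 0.0, 'q': array([-1.38207239,  0.47780701,  0.02233567,  1.55646364, -0.0114774 ,
        1.10926071, -0.08308002]), 'dq': array([-5.93350048e-04, -3.86080334e-05,  2.81634628e-04,  3.58320357e-04,
       -4.29957011e-04,  2.27168825e-04, -1.52074382e-03]), 'joint_efforts': array([-5.32386675e-04, -5.96441817e+01,  1.60782225e+00, -2.81197429e+01,
        1.25022573e-02,  9.33405769e-03, -5.27384813e-06]), 'ee_pos': array([0.19727334, 0.64491599, 0.23031584]), 'tool_rot': array([ 0.56884848,  0.42010466, -0.42106575, -0.56800275]), 'contact_force': array([ 0.83230328, -0.12381923, -0.17916142]), 'torque': array([ 0.00497986, -0.01261959, -0.02462917]), 'finger_gap': 0.08528990039820686}
side {'K': array([[509.72720474,   0.        , 324.24847431],
       [  0.        , 509.72720474, 200.66263269],
       [  0.        ,   0.        ,   1.        ]]), 'camera_from_world': array([[ 0.82078113, -0.57093275,  0.01881817, -0.33617485],
       [ 0.18810944,  0.30124054,  0.93480959, -0.22668145],
       [-0.53938221, -0.7637342 ,  0.35465039, -0.57073482],
       [ 0.       
[... 294 characters left out ...]
     [ 0.98301112, -0.00367432,  0.18350923, -0.51324874],
       [-0.18342219,  0.01705419,  0.98288629, -0.88316873],
       [ 0.        ,  0.        ,  0.        ,  1.        ]])}
wrist {'K': array([[309.70691629,   0.        , 320.42518135],
       [  0.        , 309.70691629, 200.6586324 ],
       [  0.        ,   0.        ,   1.        ]]), 'mount': array([[ 9.99999898e-01,  1.98619602e-04,  4.04531059e-04,
         1.44811870e-03],
       [ 3.24752550e-04,  3.04770167e-01, -9.52425871e-01,
        -1.41344029e-01],
       [-3.12459446e-04,  9.52425906e-01,  3.04770071e-01,
         7.84638706e-02],
       [ 0.00000000e+00,  0.00000000e+00,  0.00000000e+00,
         1.00000000e+00]])}
```

View pics/side0.png

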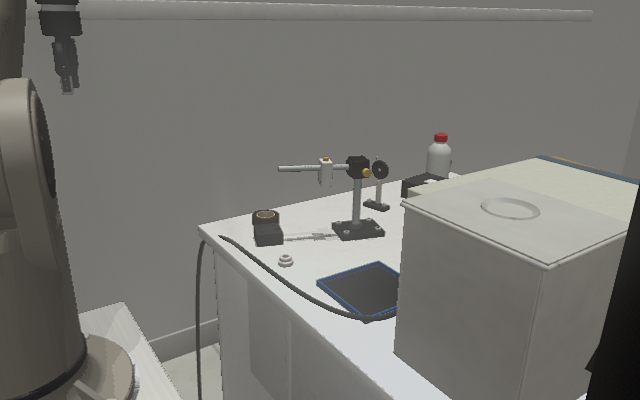

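View pics/top0.png

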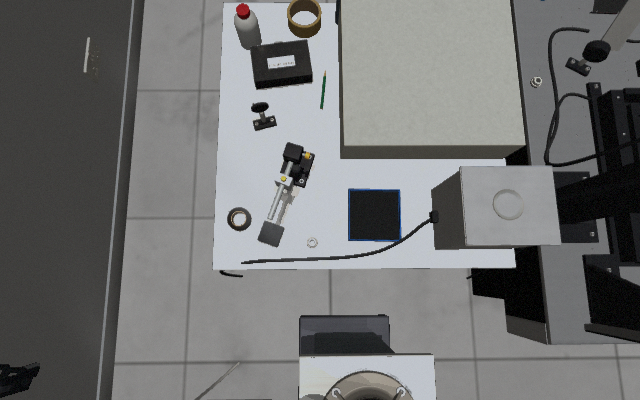

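The side view shows the block at about (325,172), the rod's open end at (279,168), the clamp head at (358,167) and the tray at (370,290). In the top view the clamp is at (293,152), the block near (285,178) and the tray at (374,215), with the riser below the rod's end. I'll enlarge both.

Run:
```python
import cv2,numpy as np
a=cv2.imread("pics/top0.png")[135:255,225:325]; b=cv2.imread("pics/side0.png")[145:245,270:395]
A=cv2.resize(a,None,fx=5,fy=5,interpolation=cv2.INTER_CUBIC);B=cv2.resize(b,None,fx=6,fy=6,interpolation=cv2.INTER_CUBIC)
cv2.imwrite("pics/a.png",A);cv2.imwrite("pics/b.png",B);print(A.shape,B.shape)
```

```text
(600, 500, 3) (600, 750, 3)
```

View pics/a.png

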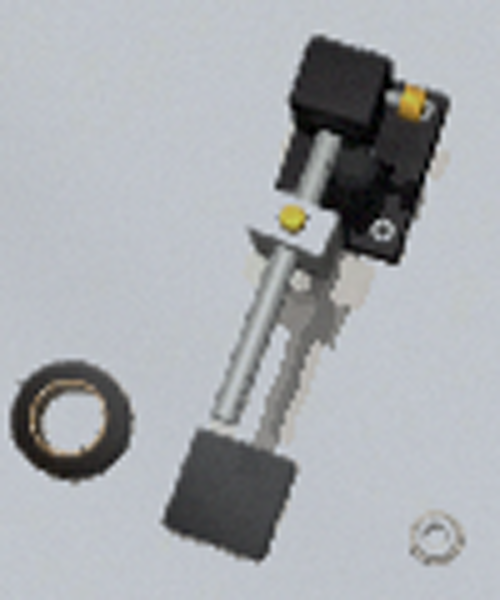

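View pics/b.png

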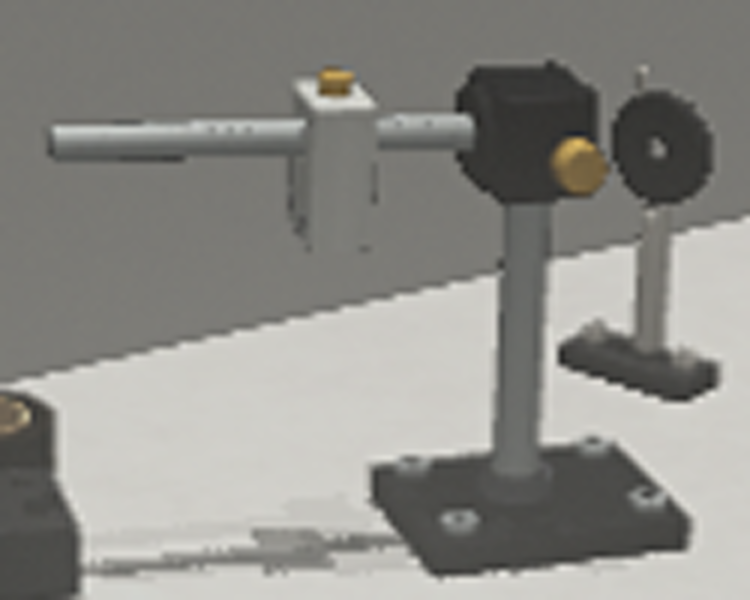

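```bash
cat > fit.py <<'E'
from plant import imaging
import numpy as np, cv2
from scipy.optimize import least_squares
P={n:imaging.camera_params(n) for n in("top","side")}
def proj(n,X):
    M=P[n]["camera_from_world"];c=np.atleast_2d(X)@M[:3,:3].T+M[:3,3]
    K=P[n]["K"];return np.c_[K[0,0]*c[:,0]/-c[:,2]+K[0,2],K[1,1]*-c[:,1]/-c[:,2]+K[1,2]]
def ray(n,uv):
    M=P[n]["camera_from_world"];K=P[n]["K"]
    d=np.array([(uv[0]-K[0,2])/K[0,0],-(uv[1]-K[1,2])/K[1,1],-1]);R=M[:3,:3]
    return -R.T@M[:3,3],R.T@d
def onz(n,uv,z):
    c,d=ray(n,uv);return c+d*(z-c[2])/d[2]
E
python3 - <<'E'
from fit import *
T=lambda u,v:("top",225+(u-2)/5,135+(v-2)/5)
S=lambda u,v:("side",270+(u-2.5)/6,145+(v-2.5)/6)
h=45e-3;w=35e-3
obs=[(T(448,95),(h,-w,.012),1),(T(400,263),(-h,-w,.012),1),
(S(372,468),(-h,w,.012),1),(S(438,548),(-h,-w,.012),1),(S(690,520),(h,-w,.012),1),(S(610,443),(h,w,.012),1),
(S(519,495),(0,0,.012),1),(S(525,205),(0,0,.116),.5)]
# rod axis: tip and points; r = distance param
rod=[(T(224,416),'tip'),(S(53,143),'tip'),(T(325,150),'ax'),(S(425,131),'ax'),(T(268,305),'ax'),(S(180,139),'ax')]
blk=[(T(292,215),(0,0,.028)),(S(335,73),(0,0,.030)),(S(293,82),(-.01,.017,.023)),(S(378,100),(.01,-.017,.023)),(S(311,112),(-.01,-.017,.023))]
def unpack(p):
    R=np.array([[np.cos(p[2]),-np.sin(p[2]),0],[np.sin(p[2]),np.cos(p[2]),0],[0,0,1]])
    W=lambda q:R@np.array(q)+[p[0],p[1],0]
    root=np.array([-.065,0,.140]);d=np.array([-1,p[3],p[4]]);return W,root,d
def res(p):
    W,root,d=unpack(p);r=[]
    for (n,u,v),q,wt in obs: r+=list(wt*(proj(n,W(q))[0]-[u,v]))
    for (n,u,v),k in rod:
        a,b=proj(n,np.array([W(root+d*.09),W(root)]))
        e=a-[u,v]
        if k=='tip': r+=list(e)
        else:
            t=(b-a)/np.linalg.norm(b-a); r.append(e[0]*t[1]-e[1]*t[0])
    # block: along-rod s, yaw p[6], z
    bc=root+d*p[5]+[0,0,-.0095]
    c,s=np.cos(p[6]),np.sin(p[6])
    for (n,u,v),q in blk:
        r+=list(proj(n,W(bc+[c*q[0]-s*q[1],s*q[0]+c*q[1],q[2]]))[0]-[u,v])
    r+=[p[3]/.1,p[4]/.06,(p[6]+p[3])/.05]
    return np.array(r)
X0=onz("top",T(330,120)[1:],.1);print(X0)
f=least_squares(res,[X0[0],X0[1],-.35,0,0,0,0],loss="soft_l1")
p=f.x;print("stand",p[:3],"lean",p[3:5],"s,yaw",p[5:]);print(res(p).round(1))
J=f.jac;print("sd*",np.sqrt(np.diag(np.linalg.inv(J.T@J))).round(4))
W,root,d=unpack(p);print("root",W(root),"tip",W(root+.09*d),"block",W(root+d*p[5]+[0,0,-.0095]))
im=cv2.imread("pics/top0.png").astype(int);m=((im[:,:,0]-im[:,:,2])>45).astype(np.uint8);m[:,:330]=0
c=max(cv2.findContours(m,0,1)[0],key=cv2.contourArea);bx=cv2.boxPoints(cv2.minAreaRect(c))
print(bx); q=np.array([onz("top",b,.010) for b in bx]);print("tray",q,q.mean(0))
E
```

```text
[0.59977794 0.17492669 0.1       ]
stand [ 0.60468951  0.16640883 -0.30438092] lean [0.04375077 0.03660119] s,yaw [ 0.00410381 -0.06877463]
[ 0.3  0.7 -0.8  0.3 -1.5 -0.5 -1.2  0.1  0.1 -0.2 -0.1 -0.7  0.8 -0.6
  1.  -0.9 -0.1 -0.4  1.4  0.2 -0.2 -0.7  0.4 -0.4  0.1  0.8 -0.   0.2
 -0.3  0.1  0.2  1.6  0.8  0.2  0.4  0.6 -0.5]
sd* [0.0011 0.0011 0.0178 0.0312 0.0198 0.0014 0.0543]
root [0.54267739 0.1858895  0.14      ] tip [0.45799455 0.21661931 0.14329411] block [0.53881603 0.18729072 0.1306502 ]
[[349. 189.]
 [400. 189.]
 [400. 240.]
 [349. 240.]]
tray [[ 0.54739029  0.03352466  0.01      ]
 [ 0.54697009 -0.09453843  0.01      ]
 [ 0.41938268 -0.08875476  0.01      ]
 [ 0.42006178  0.03621676  0.01      ]] [ 0.48345121 -0.02838794  0.01      ]
```

```bash
cat > go.py <<'E'
import sys,numpy as np
from plant import arm
from scipy.spatial.transform import Rotation as R
def rel(t,az,s=None):
    s=s or arm.get_state();Q=R.from_quat(s["tool_rot"])
    x=np.array([np.cos(az),np.sin(az),0]);y=np.array([0,0,-1.]);T=R.from_matrix(np.c_[x,y,np.cross(x,y)])
    return Q.inv().apply(np.array(t)-s["ee_pos"])*100,(Q.inv()*T).as_rotvec()
if __name__=="__main__":
    a=[float(v) for v in sys.argv[1:]];s=arm.get_state();o,w=rel(a[:3],a[3],s)
    print("off cm",o.round(2),"turn",w.round(3),"pos",s["ee_pos"].round(4),"F",s["contact_force"].round(2),"gap",round(s["finger_gap"],4),"t",s["time_s"])
E
python3 go.py .539 .187 .21 1.2217
```

```text
off cm [-33.81   2.11 -46.08] turn [ 0.     0.052 -0.001] pos [0.1972 0.6451 0.2306] F [-0.05 -0.8   0.75] gap 0.0851 t 0.15
```

Emit:
jog_arm(offset=[[-1.7,0,-2.3],[-1.7,0,-2.3],[-1.7,0,-2.3],[-1.7,0,-2.3],[-1.7,0,-2.3],[-1.7,0,-2.3],[-1.7,0,-2.3],[-1.7,0,-2.3],[-1.7,0,-2.3],[-1.7,0,-2.3]], turn=[[0,0.005,0],[0,0.005,0],[0,0.005,0],[0,0.005,0],[0,0.005,0],[0,0.005,0],[0,0.005,0],[0,0.005,0],[0,0.005,0],[0,0.005,0]], jaw=[8.5,8.5,8.5,8.5,8.5,8.5,8.5,8.5,8.5,8.5], grip_force=20)

```text
time_s: 0.98
ee_pos: [0.3611, 0.4067, 0.226]
tool_rot: [-0.576, -0.407, 0.412, 0.577]
contact_force: [0.8, 0.1, 0.0]
finger_gap: 0.0849
```

```bash
python3 go.py .539 .187 .21 1.2217
```

```text
off cm [-14.91   1.56 -24.02] turn [-0.005  0.015 -0.006] pos [0.3611 0.4067 0.226 ] F [0.79 0.09 0.02] gap 0.0849 t 0.9833
```

Emit:
jog_arm(offset=[[-1.7,0,-2.8],[-1.7,0,-2.8],[-1.7,0,-2.8],[-1.7,0,-2.8],[-1.7,0,-2.8],[-1.7,0,-2.8],[-1.7,0.2,-2.8],[-1.5,0.2,-2.4],[-1,0.2,-1.5],[-0.5,0.2,-0.5]], turn=[[0,0.002,0],[0,0.002,0],[0,0.002,0],[0,0.002,0],[0,0.002,0],[0,0.002,0],[0,0.002,0],[0,0.002,0],[0,0.002,0],[0,0.002,0]], jaw=[8.5,8.5,8.5,8.5,8.5,8.5,8.5,8.5,8.5,8.5])

```text
time_s: 1.82
ee_pos: [0.5455, 0.1674, 0.2169]
tool_rot: [0.582, 0.399, -0.405, -0.581]
contact_force: [-0.2, 0.5, 0.2]
finger_gap: 0.0849
```

```bash
python3 go.py .539 .187 .21 1.2217
```

```text
off cm [1.61 0.68 1.3 ] turn [-0.004 -0.012 -0.008] pos [0.5455 0.1674 0.2169] F [-0.16  0.5   0.15] gap 0.0849 t 1.8167
```

Emit:
jog_arm(offset=[[0.8,0.3,0.6],[0.5,0.2,0.4],[0.3,0.2,0.3],[0,0,0],[0,0,0],[0,0,0],[0,0,0],[0,0,0],[0,0,0],[0,0,0]], turn=[[-0.004,-0.01,-0.008],[0,0,0],[0,0,0],[0,0,0],[0,0,0],[0,0,0],[0,0,0],[0,0,0],[0,0,0],[0,0,0]], jaw=[8.5,8.5,8.5,8.5,8.5,8.5,8.5,8.5,8.5,8.5])

```text
time_s: 2.65
ee_pos: [0.5348, 0.1926, 0.2083]
tool_rot: [-0.578, -0.406, 0.407, 0.579]
contact_force: [-0.2, -0.7, 0.0]
finger_gap: 0.0852
```

```bash
python3 go.py .539 .187 .21 1.2217
python3 - <<'E'
from plant import arm,imaging
import cv2
s=arm.get_state();print(repr(s["ee_pos"]),repr(s["tool_rot"]))
cv2.imwrite("pics/w1.png",cv2.resize(imaging.snapshot("wrist")[:,:,::-1],(800,500),interpolation=cv2.INTER_CUBIC))
E
```

```text
off cm [-0.38 -0.17 -0.58] turn [-0.003  0.004 -0.   ] pos [0.5348 0.1926 0.2083] F [-0.24 -0.69  0.01] gap 0.0852 t 2.65
array([0.53477885, 0.1925538 , 0.20833263]) array([-0.57751701, -0.40624415,  0.40742371,  0.57917675])
```

View pics/w1.png

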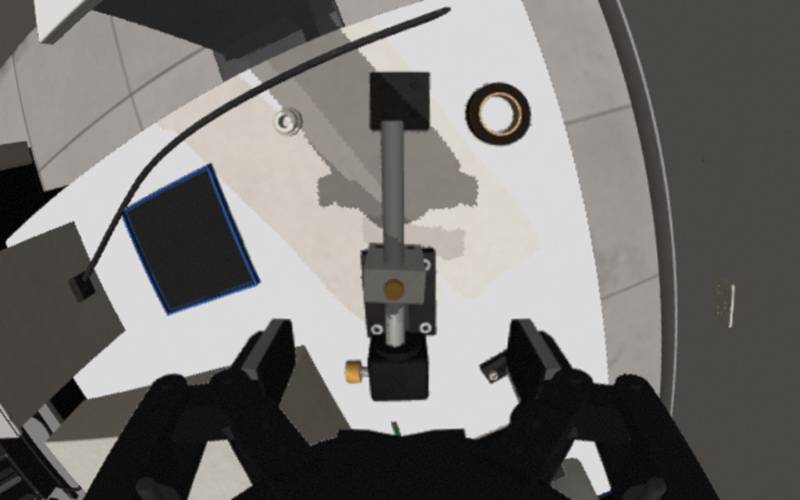

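The wrist view shows the screw head at (394,289), the rod's tip at (392,122), the clamp at about (399,370), and the block top between (365,264) and (424,303). The fingers straddle the rod line.

```bash
cat > wr.py <<'E'
import numpy as np
from plant import imaging
from scipy.spatial.transform import Rotation as R
C=imaging.camera_params("wrist")
def wray(uv,pos,q):
    K=C["K"];a=np.array([uv[0]-K[0,2],uv[1]-K[1,2]]);r=np.hypot(*a);th=r/K[0,0]
    d=np.array([np.sin(th)*a[0]/r,-np.sin(th)*a[1]/r,-np.cos(th)])
    M=C["mount"];Q=R.from_quat(q);return pos+Q.apply(M[:3,3]),Q.apply(M[:3,:3]@d)
def wz(uv,pos,q,z):
    c,d=wray(uv,pos,q);return c+d*(z-c[2])/d[2]
E
python3 - <<'E'
from wr import *
from fit import ray
pos=np.array([0.53477885, 0.1925538 , 0.20833263]);q=np.array([-0.57751701, -0.40624415,  0.40742371,  0.57917675])
f=lambda u,v,z:wz((u/1.25,v/1.25),pos,q,z)
print("screw",f(394,289,.159));
tri=lambda r1,r2:(lambda c1,d1,c2,d2:(lambda ab:(c1+d1*ab[0],c2+d2*ab[1]))(np.linalg.lstsq(np.c_[d1,-d2],c2-c1,rcond=None)[0]))(*r1,*r2)
w=lambda u,v:wray((u/1.25,v/1.25),pos,q)
S=lambda u,v:ray("side",(270+(u-2.5)/6,145+(v-2.5)/6))
print("screw tri",tri(w(394,289),S(335,76)),"tip tri",tri(w(392,122),S(51,142)))
for uv in((392,122),(392,185),(394,243)): print("rod",uv,f(*uv,.142))
print("topface corners",[f(u,v,.1535).round(4) for u,v in((368,263),(424,263),(424,303),(365,301))])
print("clamp top",[f(u,v,.154).round(4) for u,v in((371,346),(429,346),(429,400),(371,400))])
print("base",[f(u,v,.012).round(4) for u,v in((361,250),(436,250),(436,335),(361,335))])
R_=R.from_quat(q).as_matrix();print(R_.round(3))
t=[f(u,v,.01) for u,v in((123,212),(211,166),(259,282),(169,314))];print("tray",np.array(t).round(4),np.mean(t,0))
E
```

```text
screw [0.53764185 0.18922673 0.159     ]
screw tri (array([0.53770392, 0.18920133, 0.15884391]), array([0.5395019 , 0.18823429, 0.15971623])) tip tri (array([0.45517093, 0.21784777, 0.14405893]), array([0.45506521, 0.21790913, 0.14406157]))
rod (392, 122) [0.45510527 0.21782328 0.142     ]
rod (392, 185) [0.48708289 0.2062198  0.142     ]
rod (394, 243) [0.51813915 0.19606325 0.142     ]
topface corners [array([0.5208, 0.1804, 0.1535]), array([0.531 , 0.2088, 0.1535]), array([0.5536, 0.2012, 0.1535]), array([0.5413, 0.1705, 0.1535])]
clamp top [array([0.5697, 0.1629, 0.154 ]), array([0.5812, 0.1951, 0.154 ]), array([0.6209, 0.1824, 0.154 ]), array([0.6084, 0.1474, 0.154 ])]
base [array([0.5494, 0.1501, 0.012 ]), array([0.5727, 0.2149, 0.012 ]), array([0.6579, 0.1875, 0.012 ]), array([0.6325, 0.1166, 0.012 ])]
[[ 0.338 -0.003 -0.941]
 [ 0.941  0.001  0.338]
 [-0.    -1.     0.003]]
tray [[ 0.4199 -0.0842  0.01  ]
 [ 0.4229  0.0432  0.01  ]
 [ 0.5461  0.0405  0.01  ]
 [ 0.5451 -0.0873  0.01  ]] [ 0.4834909  -0.02194757  0.01      ]
```

```bash
python3 go.py .5377 .189 .115 1.235
```

```text
off cm [-0.23  9.33 -0.41] turn [-0.003 -0.009  0.   ] pos [0.5348 0.1925 0.2083] F [ 0.1  -0.52  0.18] gap 0.0852 t 2.7
```

Emit:
jog_arm(offset=[[-0.2,0.5,-0.4],[0,1.0,0],[0,1.5,0],[0,1.5,0],[0,1.5,0],[0,1.5,0],[0,1.0,0],[0,0.5,0],[0,0,0],[0,0,0]], turn=[[-0.003,-0.009,0],[0,0,0],[0,0,0],[0,0,0],[0,0,0],[0,0,0],[0,0,0],[0,0,0],[0,0,0],[0,0,0]], jaw=[8.5,8.5,8.5,8,7,6,5,5,5,5])

```text
time_s: 3.53
ee_pos: [0.5388, 0.1861, 0.1098]
tool_rot: [0.577, 0.409, -0.409, -0.576]
contact_force: [0.6, 0.5, 0.3]
finger_gap: 0.0497
```

```bash
python3 go.py .5377 .189 .115 1.235
```

```text
off cm [ 0.24 -0.52  0.2 ] turn [ 0.001 -0.002 -0.001] pos [0.5388 0.1861 0.1098] F [0.57 0.46 0.33] gap 0.0497 t 3.5333
```

Emit:
jog_arm(offset=[[0.12,-0.3,0.1],[0.1,-0.2,0.1],[0,0,0],[0,0,0],[0,0,0],[0,0,0],[0,0,0],[0,0,0],[0,0,0],[0,0,0]], turn=[[0,0,0],[0,0,0],[0,0,0],[0,0,0],[0,0,0],[0,0,0],[0,0,0],[0,0,0],[0,0,0],[0,0,0]], jaw=[4.6,4.6,4.6,4.6,4.6,4.6,4.6,4.6,4.6,4.6])

```text
time_s: 4.37
ee_pos: [0.5399, 0.1903, 0.1191]
tool_rot: [0.578, 0.411, -0.407, -0.576]
contact_force: [0.0, 0.7, -0.1]
finger_gap: 0.046
```

```bash
python3 go.py .5377 .189 .115 1.235
python3 - <<'E'
from plant import arm,imaging
import cv2,numpy as np
s=arm.get_state();print(repr(s["ee_pos"]),repr(s["tool_rot"]))
w=imaging.snapshot("wrist")[:,:,::-1];d=imaging.snapshot("side")[:,:,::-1]
cv2.imwrite("pics/w2f.png",w)
r=lambda a,h:cv2.resize(a,None,fx=h/a.shape[0],fy=h/a.shape[0],interpolation=cv2.INTER_CUBIC)
W=r(w[200:320,230:410],440);D=r(d[110:220,275:375],440)[:,:400-260+260]
print(W.shape,D.shape);M=np.hstack([cv2.resize(W,(450,300)),cv2.resize(D,(327,360))[:300]]) if 0 else None
H=cv2.resize(W,(450,300),interpolation=cv2.INTER_CUBIC);V=cv2.resize(d[110:210,275:375],(300,300),interpolation=cv2.INTER_CUBIC)
cv2.imwrite("pics/c2.png",np.hstack([cv2.resize(w[200:320,230:410],(495,330),interpolation=cv2.INTER_CUBIC),cv2.resize(d[110:220,275:375],(300,330),interpolation=cv2.INTER_CUBIC)]))
E
```

```text
off cm [-0.19  0.41  0.17] turn [ 0.005 -0.002  0.004] pos [0.5399 0.1903 0.1191] F [ 0.04  0.74 -0.07] gap 0.046 t 4.3667
array([0.53991214, 0.19025532, 0.11912828]) array([ 0.5777337 ,  0.41101331, -0.40666662, -0.57611986])
(440, 660, 3) (440, 400, 3)
```

View pics/c2.png

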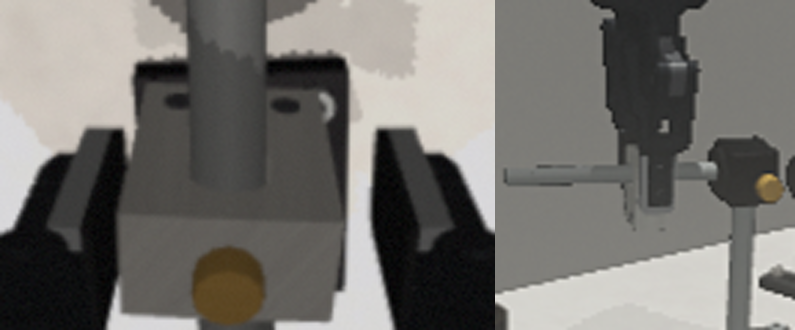

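```bash
python3 - <<'E'
from wr import *
I=[0,0,0,1]
g=lambda u,v,ty:(lambda c,d:(c+d*(ty-c[1])/d[1]).round(4))(*wray((230+u/2.75,200+v/2.75),np.zeros(3),I))
for ty in(0,-.004,-.008): print("pad tip front",ty,g(124,128,ty),g(374,128,ty))
for ty in(-.0344,): print("blk top front",g(118,213,ty),g(343,213,ty),"back",g(122,315,ty),g(337,320,ty),"screwtop",g(228,282,-.041))
print("blk bottom front",g(143,88,.0116),g(328,88,.0116))
E
python3 go.py .5374 .1881 .115 1.235
```

```text
pad tip front 0 [-0.0218 -0.      0.0087] [0.0246 0.     0.0087]
pad tip front -0.004 [-0.0211 -0.004   0.0107] [ 0.024  -0.004   0.0107]
pad tip front -0.008 [-0.0205 -0.008   0.0126] [ 0.0233 -0.008   0.0126]
blk top front [-0.0179 -0.0344  0.0115] [ 0.0152 -0.0344  0.0117] back [-0.0188 -0.0344 -0.008 ] [ 0.0154 -0.0344 -0.0088] screwtop [-0.0016 -0.041   0.004 ]
blk bottom front [-0.0194  0.0116  0.0118] [0.0169 0.0116 0.0118]
off cm [-0.29  0.41  0.17] turn [ 0.005 -0.002  0.004] pos [0.5399 0.1903 0.1191] F [-0.29 -0.52  0.12] gap 0.0461 t 4.4667
```

Emit:
jog_arm(offset=[[-0.05,0.06,0.05],[-0.05,0.06,0.05],[-0.05,0.06,0.04],[-0.05,0.06,0],[0,0,0],[0,0,0],[0,0,0],[0,0,0],[0,0,0],[0,0,0]], turn=[[0.004,0,0.004],[0,0,0],[0,0,0],[0,0,0],[0,0,0],[0,0,0],[0,0,0],[0,0,0],[0,0,0],[0,0,0]], jaw=[4.6,4.6,4.6,4.6,4.6,4.6,4.6,4.6,4.6,4.6])

```text
time_s: 5.3
ee_pos: [0.5375, 0.1885, 0.1161]
tool_rot: [0.577, 0.409, -0.409, -0.577]
contact_force: [-0.6, 0.6, -0.2]
finger_gap: 0.0455
```

```bash
python3 go.py .5374 .1881 .115 1.235
```

```text
off cm [-0.04  0.11 -0.  ] turn [ 0.001 -0.002 -0.001] pos [0.5375 0.1885 0.1161] F [-0.65  0.61 -0.22] gap 0.0455 t 5.3
```

Emit:
jog_arm(offset=[[-0.03,0.05,0],[0,0,0],[0,0,0],[0,0,0],[0,0,0],[0,0,0],[0,0,0],[0,0,0],[0,0,0],[0,0,0]], turn=[[0,0,0],[0,0,0],[0,0,0],[0,0,0],[0,0,0],[0,0,0],[0,0,0],[0,0,0],[0,0,0],[0,0,0]], jaw=[4.3,4.1,3.9,3.8,3.7,3.7,3.7,3.7,3.7,3.7])

```text
time_s: 6.13
ee_pos: [0.5375, 0.1882, 0.1156]
tool_rot: [0.577, 0.409, -0.409, -0.577]
contact_force: [-0.1, 0.7, 0.2]
finger_gap: 0.0372
```

```bash
python3 go.py .5374 .1881 .115 1.235
python3 - <<'E'
from plant import arm,imaging
import cv2,numpy as np
w=imaging.snapshot("wrist")[:,:,::-1]
cv2.imwrite("pics/c3.png",cv2.resize(w[225:325,250:380],(780,600),interpolation=cv2.INTER_CUBIC))
E
```

```text
off cm [-0.01  0.06  0.  ] turn [ 0.001 -0.002 -0.001] pos [0.5375 0.1882 0.1156] F [-0.1   0.67  0.21] gap 0.0372 t 6.1333
```

View pics/c3.png

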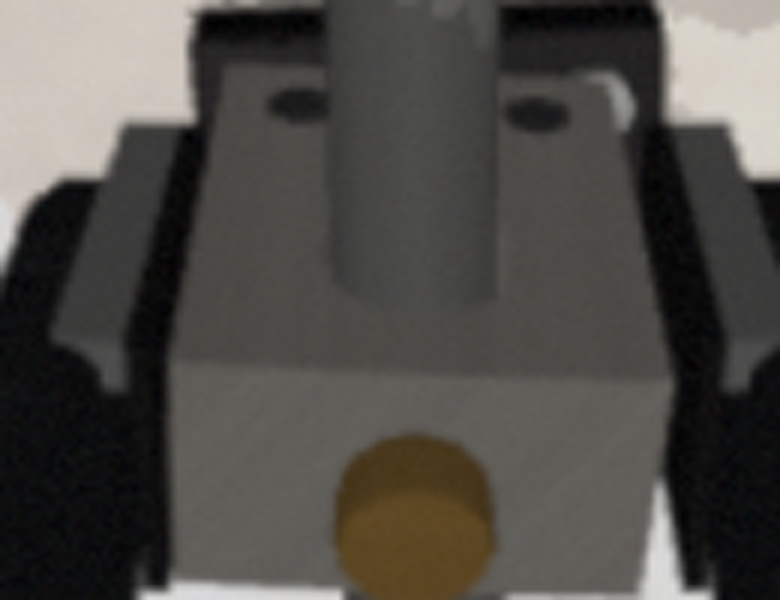

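The block sits between the pads with clear gaps on both sides. Its mid column is about 419 against about 427 for the pads, so I'll shift roughly 0.5 mm and then close slowly.

Emit:
jog_arm(offset=[[-0.04,0,0],[0,0,0],[0,0,0],[0,0,0],[0,0,0],[0,0,0],[0,0,0],[0,0,0],[0,0,0],[0,0,0]], turn=[[0,0,0],[0,0,0],[0,0,0],[0,0,0],[0,0,0],[0,0,0],[0,0,0],[0,0,0],[0,0,0],[0,0,0]], jaw=[3.7,3.7,3.6,3.55,3.5,3.45,3.4,3.35,3.3,3.3], grip_force=20)

```text
time_s: 7.02
ee_pos: [0.5373, 0.1876, 0.1157]
tool_rot: [0.577, 0.408, -0.409, -0.577]
contact_force: [-0.9, -0.1, 0.2]
finger_gap: 0.0344
```

```bash
python3 go.py .5374 .1881 .115 1.235
```

```text
off cm [0.05 0.07 0.01] turn [ 0.001 -0.002 -0.001] pos [0.5373 0.1876 0.1157] F [-0.93 -0.14  0.18] gap 0.0344 t 7.0167
```

Emit:
jog_arm(offset=[[0,0,0],[0,0,0],[0,0,0],[0,0,0],[0,0,0],[0,0,0],[0,0,0],[0,0,0],[0,0,0],[0,0,0]], turn=[[0,0,0],[0,0,0],[0,0,0],[0,0,0],[0,0,0],[0,0,0],[0,0,0],[0,0,0],[0,0,0],[0,0,0]], jaw=[3.2,3.1,3.0,3.0,3.0,3.0,3.0,3.0,3.0,3.0], grip_force=20)

```text
time_s: 7.85
ee_pos: [0.5373, 0.1876, 0.1157]
tool_rot: [0.577, 0.408, -0.409, -0.577]
contact_force: [0.2, -0.1, 0.2]
finger_gap: 0.0339
```

```bash
cat > st.py <<'E'
from plant import arm
from scipy.spatial.transform import Rotation as R
s=arm.get_state();Q=R.from_quat(s["tool_rot"]).inv()
print("tool F",Q.apply(s["contact_force"]).round(2),"torque",Q.apply(s["torque"]).round(3),"gap",round(s["finger_gap"],4),"t",round(s["time_s"],2))
d=Q.apply(s["ee_pos"]-[.5373,.1876,.1157])*100;print("moved cm tool",d.round(2))
E
python3 st.py
```

```text
tool F [-0.01 -0.22 -0.2 ] torque [ 0.007 -0.001  0.028] gap 0.0339 t 7.85
moved cm tool [-0. -0. -0.]
```

Emit:
jog_arm(offset=[[0,-0.05,0],[0,-0.05,0],[0,-0.04,0],[0,0,0],[0,-0.003,0.08],[0,-0.003,0.08],[0,-0.003,0.08],[0,-0.003,0.08],[0,-0.003,0.08],[0,-0.003,0.08]], turn=[[0,0,0],[0,0,0],[0,0,0],[0,0,0],[0,0,0],[0,0,0],[0,0,0],[0,0,0],[0,0,0],[0,0,0]], jaw=[3.0,3.0,3.0,3.0,3.0,3.0,3.0,3.0,3.0,3.0])

```text
time_s: 8.68
ee_pos: [0.5315, 0.1892, 0.1165]
tool_rot: [0.577, 0.408, -0.41, -0.577]
contact_force: [-0.5, 0.5, -1.8]
finger_gap: 0.0341
```

```bash
python3 st.py
```

```text
tool F [0.36 1.84 0.61] torque [ 0.026 -0.041  0.023] gap 0.0341 t 8.68
moved cm tool [-0.04 -0.08  0.6 ]
```

Emit:
jog_arm(offset=[[0.02,-0.02,0.1],[0.01,-0.01,0.1],[0,-0.01,0.1],[0,-0.008,0.1],[0,-0.008,0.1],[0,-0.008,0.1],[0,-0.008,0.1],[0,-0.008,0.1],[0,-0.008,0.1],[0,-0.008,0.1]], turn=[[0,0,0],[0,0,0],[0,0,0],[0,0,0],[0,0,0],[0,0,0],[0,0,0],[0,0,0],[0,0,0],[0,0,0]], jaw=[3.0,3.0,3.0,3.0,3.0,3.0,3.0,3.0,3.0,3.0])

```text
time_s: 9.52
ee_pos: [0.5211, 0.1933, 0.1176]
tool_rot: [0.577, 0.408, -0.41, -0.577]
contact_force: [-0.8, -0.3, -2.2]
finger_gap: 0.0342
```

```bash
python3 st.py
```

```text
tool F [-0.52  2.23  0.7 ] torque [ 0.002 -0.019  0.004] gap 0.0342 t 9.52
moved cm tool [-0.   -0.19  1.72]
```

Emit:
jog_arm(offset=[[0,-0.007,0.12],[0,-0.007,0.12],[0,-0.007,0.12],[0,-0.007,0.12],[0,-0.007,0.12],[0,-0.007,0.12],[0,-0.007,0.12],[0,-0.007,0.12],[0,-0.007,0.12],[0,-0.007,0.12]], turn=[[0,0,0],[0,0,0],[0,0,0],[0,0,0],[0,0,0],[0,0,0],[0,0,0],[0,0,0],[0,0,0],[0,0,0]], jaw=[3.0,3.0,3.0,3.0,3.0,3.0,3.0,3.0,3.0,3.0])

```text
time_s: 10.35
ee_pos: [0.5085, 0.1977, 0.1184]
tool_rot: [0.577, 0.408, -0.41, -0.577]
contact_force: [-0.8, -0.4, -1.5]
finger_gap: 0.034
```

```bash
python3 st.py
```

```text
tool F [-0.64  1.46  0.6 ] torque [ 0.002 -0.011  0.04 ] gap 0.034 t 10.35
moved cm tool [-0.   -0.27  3.05]
```

Emit:
jog_arm(offset=[[0,-0.006,0.13],[0,-0.006,0.13],[0,-0.006,0.13],[0,-0.006,0.13],[0,-0.006,0.13],[0,-0.006,0.13],[0,-0.006,0.13],[0,-0.006,0.13],[0,-0.006,0.13],[0,-0.006,0.13]], turn=[[0,0,0],[0,0,0],[0,0,0],[0,0,0],[0,0,0],[0,0,0],[0,0,0],[0,0,0],[0,0,0],[0,0,0]], jaw=[3.0,3.0,3.0,3.0,3.0,3.0,3.0,3.0,3.0,3.0])

```text
time_s: 11.18
ee_pos: [0.4949, 0.2025, 0.1192]
tool_rot: [0.577, 0.408, -0.41, -0.577]
contact_force: [-0.6, 0.2, -1.0]
finger_gap: 0.0343
```

```bash
python3 st.py
```

```text
tool F [0.03 1.01 0.68] torque [ 0.03  -0.038  0.035] gap 0.0343 t 11.18
moved cm tool [-0.   -0.34  4.49]
```

Emit:
jog_arm(offset=[[0,-0.015,0.1],[0,-0.01,0.1],[0,-0.01,0.1],[0,-0.01,0.1],[0,-0.008,0.1],[0,-0.008,0.1],[0,-0.008,0.1],[0,-0.008,0.1],[0,-0.008,0.1],[0,-0.008,0.1]], turn=[[0,0,0],[0,0,0],[0,0,0],[0,0,0],[0,0,0],[0,0,0],[0,0,0],[0,0,0],[0,0,0],[0,0,0]], jaw=[3.0,3.0,3.0,3.0,3.0,3.0,3.0,3.0,3.0,3.0])

```text
time_s: 12.02
ee_pos: [0.4845, 0.2062, 0.1203]
tool_rot: [0.577, 0.408, -0.41, -0.577]
contact_force: [0.3, -0.7, -1.7]
finger_gap: 0.0344
```

```bash
python3 st.py;  python3 - <<'E'
from plant import arm,imaging
import cv2,numpy as np
w=imaging.snapshot("wrist")[:,:,::-1];d=imaging.snapshot("side")[:,:,::-1]
cv2.imwrite("pics/c4.png",np.hstack([cv2.resize(w[60:310,230:410],(432,600),interpolation=cv2.INTER_CUBIC),cv2.resize(d[110:240,285:363],(360,600),interpolation=cv2.INTER_CUBIC)]))
E
python3 st.py
```

```text
tool F [-0.55  1.66 -0.52] torque [ 0.027 -0.024 -0.029] gap 0.0344 t 12.02
moved cm tool [-0.   -0.45  5.6 ]
tool F [-1.37  1.4   0.58] torque [0.077 0.033 0.022] gap 0.0343 t 12.12
moved cm tool [-0.   -0.45  5.61]
```

View pics/c4.png

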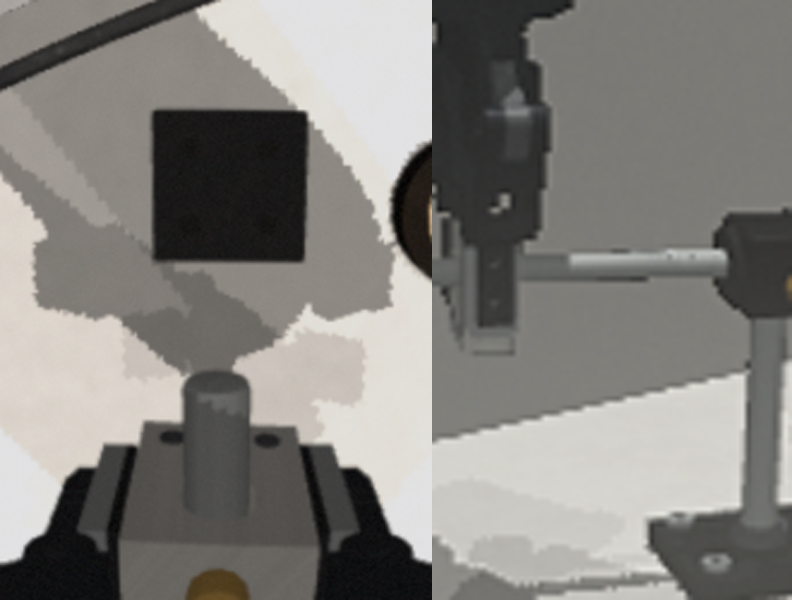

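The rod protrudes about 22 mm in front of the block, the grip is centred and forces are only the block's weight. I'll carry on pulling.

Emit:
jog_arm(offset=[[0,-0.004,0.12],[0,-0.004,0.12],[0,-0.004,0.12],[0,-0.004,0.12],[0,-0.004,0.12],[0,-0.004,0.12],[0,-0.004,0.12],[0,-0.004,0.12],[0,-0.004,0.12],[0,-0.004,0.12]], turn=[[0,0,0],[0,0,0],[0,0,0],[0,0,0],[0,0,0],[0,0,0],[0,0,0],[0,0,0],[0,0,0],[0,0,0]], jaw=[3.0,3.0,3.0,3.0,3.0,3.0,3.0,3.0,3.0,3.0])

```text
time_s: 12.95
ee_pos: [0.4721, 0.2105, 0.1207]
tool_rot: [0.577, 0.408, -0.41, -0.577]
contact_force: [1.5, -0.4, -0.5]
finger_gap: 0.034
```

```bash
python3 st.py
```

```text
tool F [ 0.13  0.52 -1.59] torque [ 0.004  0.001 -0.023] gap 0.034 t 12.95
moved cm tool [-0.01 -0.5   6.91]
```

Emit:
jog_arm(offset=[[0,-0.03,0.0],[0,-0.03,0.02],[0,-0.01,0.1],[0,-0.01,0.1],[0,-0.01,0.1],[0,-0.01,0.1],[0,-0.01,0.1],[0,-0.01,0.1],[0,-0.01,0.1],[0,-0.01,0.1]], turn=[[0,0,0],[0,0,0],[0,0,0],[0,0,0],[0,0,0],[0,0,0],[0,0,0],[0,0,0],[0,0,0],[0,0,0]], jaw=[3.0,3.0,3.0,3.0,3.0,3.0,3.0,3.0,3.0,3.0])

```text
time_s: 13.78
ee_pos: [0.4643, 0.2127, 0.1215]
tool_rot: [0.578, 0.408, -0.409, -0.576]
contact_force: [2.6, -0.9, -6.3]
finger_gap: 0.0342
```

```bash
python3 st.py
```

```text
tool F [ 0.04  6.31 -2.71] torque [-0.401 -0.002 -0.142] gap 0.0342 t 13.78
moved cm tool [-0.06 -0.58  7.72]
```

The downward force rose to 6.3 N, which means I'm too high and the bore's underside is bearing on the rod. I'll ease down.

Emit:
jog_arm(offset=[[0,0.03,0],[0,0.03,0],[0,0.03,0],[0,0.02,0],[0,0,0],[0,0,0],[0,0,0],[0,0,0],[0,0,0],[0,0,0]], turn=[[0,0,0],[0,0,0],[0,0,0],[0,0,0],[0,0,0],[0,0,0],[0,0,0],[0,0,0],[0,0,0],[0,0,0]], jaw=[3.0,3.0,3.0,3.0,3.0,3.0,3.0,3.0,3.0,3.0])

```text
time_s: 14.62
ee_pos: [0.4635, 0.2135, 0.1211]
tool_rot: [0.577, 0.408, -0.41, -0.577]
contact_force: [0.3, -0.3, -1.3]
finger_gap: 0.0341
```

```bash
python3 st.py; python3 go.py .4545 .2162 .12 1.237
```

```text
tool F [-0.13  1.31 -0.4 ] torque [-0.069 -0.011 -0.03 ] gap 0.0341 t 14.62
moved cm tool [ 0.   -0.54  7.82]
off cm [-0.05  0.11  0.94] turn [-0.    -0.004 -0.002] pos [0.4635 0.2135 0.1211] F [ 0.33 -0.26 -1.31] gap 0.0341 t 14.6167
```

Emit:
jog_arm(offset=[[0,0.03,0],[0,0.03,0.05],[0,0.0,0.1],[0,0.0,0.1],[0,-0.002,0.1],[0,-0.002,0.1],[0,-0.002,0.1],[0,-0.002,0.1],[0,-0.002,0.1],[0,-0.002,0.1]], turn=[[0,0,0],[0,0,0],[0,0,0],[0,0,0],[0,0,0],[0,0,0],[0,0,0],[0,0,0],[0,0,0],[0,0,0]], jaw=[3.0,3.0,3.0,3.0,3.0,3.0,3.0,3.0,3.0,3.0])

```text
time_s: 15.45
ee_pos: [0.4547, 0.2166, 0.1206]
tool_rot: [0.577, 0.408, -0.41, -0.577]
contact_force: [-0.3, 0.2, -1.9]
finger_gap: 0.0343
```

```bash
python3 st.py
```

```text
tool F [0.08 1.93 0.31] torque [ 0.039  0.041 -0.016] gap 0.0343 t 15.45
moved cm tool [-0.   -0.48  8.76]
```

Emit:
jog_arm(offset=[[0,-0.004,0.1],[0,-0.004,0.1],[0,-0.004,0.1],[0,-0.004,0.1],[0,-0.004,0.1],[0,-0.004,0.1],[0,-0.004,0.1],[0,-0.004,0.1],[0,-0.004,0.1],[0,-0.004,0.1]], turn=[[0,0,0],[0,0,0],[0,0,0],[0,0,0],[0,0,0],[0,0,0],[0,0,0],[0,0,0],[0,0,0],[0,0,0]], jaw=[3.0,3.0,3.0,3.0,3.0,3.0,3.0,3.0,3.0,3.0])

```text
time_s: 16.28
ee_pos: [0.4441, 0.2203, 0.1211]
tool_rot: [0.577, 0.408, -0.41, -0.577]
contact_force: [-0.0, -0.3, -1.4]
finger_gap: 0.0339
```

```bash
python3 st.py
```

```text
tool F [-0.26  1.36 -0.07] torque [-0.026 -0.036  0.029] gap 0.0339 t 16.28
moved cm tool [-0.   -0.53  9.88]
```

Emit:
jog_arm(offset=[[0,-0.004,0.12],[0,-0.004,0.12],[0,-0.004,0.12],[0,-0.004,0.12],[0,-0.004,0.12],[0,-0.004,0.12],[0,-0.004,0.12],[0,-0.004,0.12],[0,0,0.12],[0,0,0.12]], turn=[[0,0,0],[0,0,0],[0,0,0],[0,0,0],[0,0,0],[0,0,0],[0,0,0],[0,0,0],[0,0,0],[0,0,0]], jaw=[3.0,3.0,3.0,3.0,3.0,3.0,3.0,3.0,3.0,3.0])

```text
time_s: 17.12
ee_pos: [0.4316, 0.2248, 0.1215]
tool_rot: [0.577, 0.408, -0.409, -0.577]
contact_force: [0.5, -0.4, -0.6]
finger_gap: 0.0342
```

```bash
python3 st.py;  python3 - <<'E'
from plant import arm,imaging
import cv2,numpy as np
d=imaging.snapshot("side")[:,:,::-1];w=imaging.snapshot("wrist")[:,:,::-1];t=imaging.snapshot("top")[:,:,::-1]
cv2.imwrite("pics/c5.png",np.hstack([cv2.resize(d[90:230,250:370],(480,560),interpolation=cv2.INTER_CUBIC),cv2.resize(w[200:325,285:356],(318,560),interpolation=cv2.INTER_CUBIC)]))
E
python3 st.py; python3 go.py .4835 -.025 .12 1.237
```

```text
tool F [-0.19  0.56 -0.61] torque [0.034 0.028 0.012] gap 0.0342 t 17.12
moved cm tool [-0.   -0.57 11.2 ]
tool F [0.79 1.47 0.13] torque [ 0.027 -0.031  0.004] gap 0.0341 t 17.27
moved cm tool [ 0.   -0.57 11.2 ]
off cm [-21.85   0.19 -13.17] turn [-0.    -0.004 -0.002] pos [0.4317 0.2248 0.1215] F [ 0.14  0.79 -1.47] gap 0.0341 t 17.2667
```

View pics/c5.png

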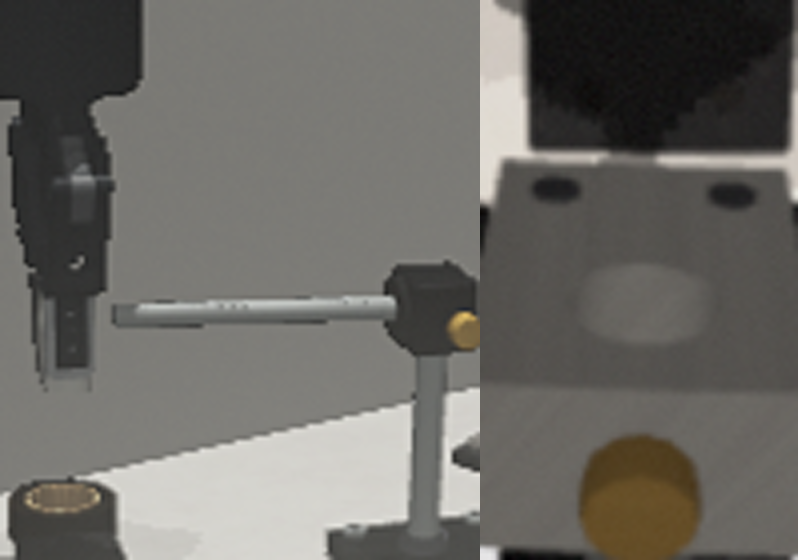

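The block is clear of the rod's end and hangs upright and centred in the fingers. I'll carry it sideways first, then to the tray.

Emit:
jog_arm(offset=[[-0.3,-0.05,0.1],[-0.6,-0.05,0.1],[-0.9,0,0],[-1.2,0,0],[-1.5,0,0],[-1.5,0,0],[-1.5,0,-0.3],[-1.5,0,-0.6],[-1.5,0,-0.9],[-1.5,0,-1.0]], turn=[[0,0,0],[0,0,0],[0,0,0],[0,0,0],[0,0,0],[0,0,0],[0,0,0],[0,0,0],[0,0,0],[0,0,0]], jaw=[3.0,3.0,3.0,3.0,3.0,3.0,3.0,3.0,3.0,3.0])

```text
time_s: 18.1
ee_pos: [0.4099, 0.0917, 0.1225]
tool_rot: [-0.576, -0.408, 0.411, 0.577]
contact_force: [0.7, 0.7, -1.8]
finger_gap: 0.0341
```

```bash
python3 go.py .4835 -.025 .09 1.237
```

```text
off cm [ -8.58   3.24 -10.81] turn [-0.003 -0.002 -0.003] pos [0.4099 0.0917 0.1225] F [ 0.69  0.69 -1.78] gap 0.0341 t 18.1
```

Emit:
jog_arm(offset=[[-1.2,0.1,-1.1],[-1.1,0.2,-1.2],[-1.0,0.3,-1.3],[-1.0,0.3,-1.3],[-1.0,0.3,-1.3],[-0.8,0.3,-1.2],[-0.7,0.3,-1.0],[-0.5,0.3,-0.7],[-0.3,0.2,-0.4],[-0.1,0.1,-0.2]], turn=[[0,0,0],[0,0,0],[0,0,0],[0,0,0],[0,0,0],[0,0,0],[0,0,0],[0,0,0],[0,0,0],[0,0,0]], jaw=[3.0,3.0,3.0,3.0,3.0,3.0,3.0,3.0,3.0,3.0])

```text
time_s: 18.93
ee_pos: [0.4664, -0.0374, 0.0983]
tool_rot: [-0.58, -0.401, 0.406, 0.581]
contact_force: [0.3, 0.3, -1.0]
finger_gap: 0.0339
```

```bash
python3 go.py .4835 -.025 .05 1.237
```

```text
off cm [ 1.78  4.81 -1.19] turn [-0.005 -0.021 -0.005] pos [ 0.4664 -0.0374  0.0983] F [ 0.27  0.27 -0.98] gap 0.0339 t 18.9333
```

Emit:
jog_arm(offset=[[0.3,0.4,-0.2],[0.4,0.6,-0.3],[0.3,0.7,-0.2],[0.2,0.7,-0.2],[0,0.7,0],[0,0.6,0],[0,0.4,0],[0,0.2,0],[0,0,0],[0,0,0]], turn=[[-0.002,0,-0.002],[-0.003,0,-0.003],[0,0,0],[0,0,0],[0,0,0],[0,0,0],[0,0,0],[0,0,0],[0,0,0],[0,0,0]], jaw=[3.0,3.0,3.0,3.0,3.0,3.0,3.0,3.0,3.0,3.0])

```text
time_s: 19.77
ee_pos: [0.4774, -0.0267, 0.0495]
tool_rot: [-0.579, -0.404, 0.405, 0.581]
contact_force: [0.4, -0.3, -0.9]
finger_gap: 0.0341
```

```bash
python3 go.py .4835 -.025 .0112 1.237
```

```text
off cm [ 0.37  3.83 -0.52] turn [-0.003 -0.018  0.001] pos [ 0.4774 -0.0267  0.0495] F [ 0.4  -0.3  -0.85] gap 0.0341 t 19.7667
```

Lowering to about 8 mm above the expected contact.

Emit:
jog_arm(offset=[[0,0.3,0],[0,0.5,0],[0,0.6,0],[0,0.5,0],[0,0.4,0],[0,0.3,0],[0,0.2,0],[0,0.1,0],[0,0,0],[0,0,0]], turn=[[-0.002,0,0],[0,0,0],[0,0,0],[0,0,0],[0,0,0],[0,0,0],[0,0,0],[0,0,0],[0,0,0],[0,0,0]], jaw=[3.0,3.0,3.0,3.0,3.0,3.0,3.0,3.0,3.0,3.0])

```text
time_s: 20.6
ee_pos: [0.4779, -0.027, 0.0178]
tool_rot: [-0.58, -0.405, 0.404, 0.58]
contact_force: [-0.3, -0.6, -1.2]
finger_gap: 0.0341
```

```bash
python3 go.py .4835 -.025 .0112 1.237
```

```text
off cm [ 0.38  0.67 -0.46] turn [ 0.    -0.019  0.001] pos [ 0.4779 -0.027   0.0178] F [-0.3  -0.61 -1.16] gap 0.0341 t 20.6
```

Emit:
jog_arm(offset=[[0,0.08,0],[0,0.08,0],[0,0.08,0],[0,0.08,0],[0,0.06,0],[0,0.06,0],[0,0.05,0],[0,0.04,0],[0,0.03,0],[0,0,0]], turn=[[0,0,0],[0,0,0],[0,0,0],[0,0,0],[0,0,0],[0,0,0],[0,0,0],[0,0,0],[0,0,0],[0,0,0]], jaw=[3.0,3.0,3.0,3.0,3.0,3.0,3.0,3.0,3.0,3.0])

```text
time_s: 21.43
ee_pos: [0.4786, -0.0269, 0.0124]
tool_rot: [0.58, 0.405, -0.404, -0.58]
contact_force: [0.0, -0.5, -1.7]
finger_gap: 0.0339
```

```bash
python3 go.py .4835 -.025 .0112 1.237
```

```text
off cm [ 0.35  0.12 -0.39] turn [ 0.002 -0.019  0.002] pos [ 0.4786 -0.0269  0.0124] F [ 0.04 -0.55 -1.74] gap 0.0339 t 21.4333
```

Emit:
jog_arm(offset=[[0,0.03,0],[0,0.03,0],[0,0.03,0],[0,0.03,0],[0,0.02,0],[0,0.02,0],[0,0.02,0],[0,0,0],[0,0,0],[0,0,0]], turn=[[0,0,0],[0,0,0],[0,0,0],[0,0,0],[0,0,0],[0,0,0],[0,0,0],[0,0,0],[0,0,0],[0,0,0]], jaw=[3.0,3.0,3.0,3.0,3.0,3.0,3.0,3.0,3.0,3.0])

```text
time_s: 22.27
ee_pos: [0.4787, -0.0269, 0.0115]
tool_rot: [0.58, 0.406, -0.403, -0.58]
contact_force: [-1.8, -0.3, 3.4]
finger_gap: 0.0342
```

```bash
python3 go.py .4835 -.025 .0112 1.237
```

```text
off cm [ 0.34  0.03 -0.39] turn [ 0.002 -0.019  0.003] pos [ 0.4787 -0.0269  0.0115] F [-1.77 -0.25  3.41] gap 0.0342 t 22.2667
```

Floor contact at the expected height (+3.4 N). Releasing slowly.

Emit:
jog_arm(offset=[[0,0,0],[0,0,0],[0,0,0],[0,0,0],[0,0,0],[0,0,0],[0,0,0],[0,0,0],[0,0,0],[0,0,0]], turn=[[0,0,0],[0,0,0],[0,0,0],[0,0,0],[0,0,0],[0,0,0],[0,0,0],[0,0,0],[0,0,0],[0,0,0]], jaw=[3.4,3.45,3.5,3.55,3.6,3.7,3.9,4.1,4.4,4.7])

```text
time_s: 23.1
ee_pos: [0.4795, -0.0269, 0.0112]
tool_rot: [0.58, 0.406, -0.403, -0.58]
contact_force: [0.6, 0.4, -0.1]
finger_gap: 0.0471
```

```bash
python3 st.py;  python3 - <<'E'
from plant import arm,imaging
import cv2,numpy as np
w=imaging.snapshot("wrist")[:,:,::-1];d=imaging.snapshot("side")[:,:,::-1]
cv2.imwrite("pics/c6.png",np.hstack([cv2.resize(w[170:330,220:420],(500,400),interpolation=cv2.INTER_CUBIC),cv2.resize(d[220:330,305:385],(291,400),interpolation=cv2.INTER_CUBIC)]))
E
```

```text
tool F [ 0.59  0.08 -0.38] torque [ 0.06  -0.001 -0.002] gap 0.0471 t 23.1
moved cm tool [-22.15  10.4   -1.95]
```

View pics/c6.png

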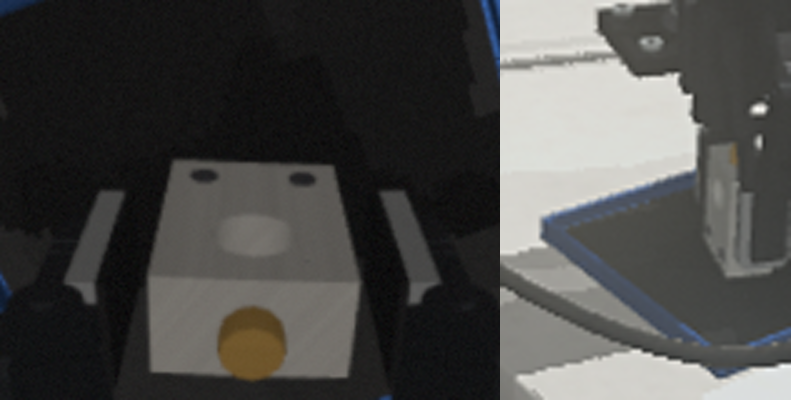

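The block stands upright on the tray floor with both pads clear of it. I'll open further and back straight up.

Emit:
jog_arm(offset=[[0,0,0],[0,0,0],[0,-0.2,0],[0,-0.6,0],[0,-1.2,0],[0,-1.8,0],[0,-2,0],[0,-2,0],[0,-2,0],[0,-1.5,0]], turn=[[0,0,0],[0,0,0],[0,0,0],[0,0,0],[0,0,0],[0,0,0],[0,0,0],[0,0,0],[0,0,0],[0,0,0]], jaw=[5.2,5.6,6.0,6.0,6.0,6.0,6.0,6.0,6.0,6.0])

```text
time_s: 24.03
ee_pos: [0.4759, -0.0276, 0.1281]
tool_rot: [-0.579, -0.403, 0.405, 0.581]
contact_force: [0.7, 0.4, 0.3]
finger_gap: 0.0603
```

Emit:
jog_arm(offset=[[0,-1,0],[0,-0.5,0],[0,0,0],[0,0,0],[0,0,0],[0,0,0],[0,0,0],[0,0,0],[0,0,0],[0,0,0]], turn=[[0,0,0],[0,0,0],[0,0,0],[0,0,0],[0,0,0],[0,0,0],[0,0,0],[0,0,0],[0,0,0],[0,0,0]], jaw=[6.0,6.0,6.0,6.0,6.0,6.0,6.0,6.0,6.0,6.0])

```text
time_s: 24.87
ee_pos: [0.4755, -0.0278, 0.1456]
tool_rot: [-0.58, -0.404, 0.405, 0.581]
contact_force: [-0.0, 0.5, 0.5]
finger_gap: 0.0601
```

Run:
```python
from plant import arm,imaging
import cv2,numpy as np
s=arm.get_state();print(s["ee_pos"],s["contact_force"],s["finger_gap"],np.abs(s["dq"]).max())
w=imaging.snapshot("wrist")[:,:,::-1];d=imaging.snapshot("side")[:,:,::-1]
cv2.imwrite("pics/c7.png",np.hstack([cv2.resize(w[100:340,200:440],(400,400),interpolation=cv2.INTER_CUBIC),cv2.resize(d[150:330,240:420],(400,400),interpolation=cv2.INTER_CUBIC)]))
```

```text
[ 0.47550399 -0.02781723  0.14564789] [-0.00067191  0.52513586  0.45952819] 0.06008215155423397 0.004884464379187508
```

View pics/c7.png

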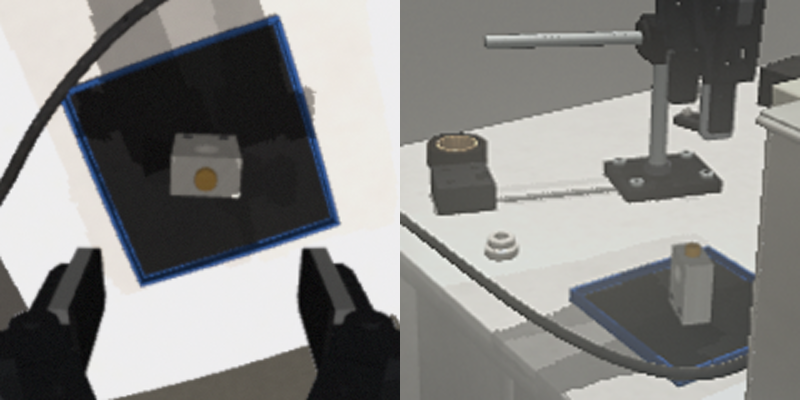

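The block stands upright near the tray's centre, the gripper is clear of it and the bystanders are in place.

```bash
python3 -c "
from plant import arm
print(arm.sign_off())"
```

```text
the job is handed in; nothing more can be done
None
```

I gripped the slider block at 20 N, drew it along the rod and off its open end, then stood it upright in the blue tray and let go. I handed the job in at about 25 s; sign-off gives no verdict.

- **Pull:** the readings I took after each move stayed near the block's own weight (about 0.5–2.5 N). The one exception was near the rod's end, where I lifted slightly too much. The wrist force rose to 6.3 N there, so I eased down before carrying on.
- **Last checks:** the final pictures show the block upright near the tray's centre, about 10 mm off by the tool's position at release. The gripper was open and clear above it, the wrist force was back to noise, and the tape roll, adapter and riser looked unmoved.
- **Uncertain or disagreeing:**
  - The wrist camera's calibration and the visible pads differed by about 1.4 mm sideways. I trusted the pads, and the grip closed without side load.
  - The block-on-rod force could only be inferred from wrist readings taken between moves. A short peak within a move would not have shown.

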